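# Draw the dust filter from a jeweller's bench filter box and show it over the white pad

### The job

The hinge pin of the blue filter box's flap has crept out sideways: first push it fully home, until its brass head seats against the ear. Then lift the aluminium flap by its red handle back past upright, where it stays, and draw the filter plate up out of its slot by the orange tab. Finish still holding the filter in the gripper, upright and still, with its lower edge about 10 cm above the middle of the white pad, the pin still home, the flap still open and the other things on the bench left where they are.

Things in the scene. Friction and masses are not known exactly. Their poses are not given: they have to be found in the camera images.
- filter_box: Blue steel box fixed to the bench, 160 (x) x 180 (y) x 100 mm high, walls 4 mm; origin at the centre of its underside, x from its front to its hinged back, y towards the side where the pin's head sticks out, z up. Hinge ears behind its back wall reach 117 mm high and y = 96 mm to either side; a pipe stub sticks out 22 mm from the -y side.
- slot (a point): Mouth centre of the filter's slot in the dark deck inside the box, 48 mm above the bench, 12 mm in front of the box's centre. The slot is 116 (x) x 18 (y) mm. Above the deck the cavity is free, 152 (x) x 172 (y) mm, up to the flap. Axes as the box's.
- hinge_pin (a joint): Slide of the brass hinge pin along the flap's hinge axis, in m: 0 = head 24 mm out from the ear, 0.024 = home, head against the ear (starts at 0 to 0.009). Moves towards the box's -y. It is a stiff fit: takes about 4 N to slide, stays where it is left.
- pin_head (a point): Centre of the outer face of the pin's brass head, a disc 22 mm across and 7 mm thick, 105 mm above the bench, to be pushed towards the box's -y. Axes as the box's.
- flap (a joint): Angle of the flap in rad: 0 = closed (lying on the box), 1.57 = upright, 1.95 = stop. Stiff hinge: it stays where it is left; about 3 to 4 N at the handle lift it.
- flap_hinge (a point): Middle of the flap's hinge axis, which runs along the box's y, 89 mm behind the box's centre and 105 mm above the bench. Axes as the box's. The flap is an aluminium plate 165 x 180 x 5 mm whose top face is level with this axis when closed and whose front edge is 170 mm from it.
- flap_handle (a point): Centre of the flap's handle: a red round bar along the box's y, 40 mm long, 12 mm thick, flat ends, on two 8 mm posts 22 mm apart; 35 mm above the flap's top face and 145 mm from the hinge line, near the front edge. The point turns with the flap (x from the front edge to the hinge, z off the flap's top face).
- filter: Filter plate, upright in the slot under the flap: aluminium frame with pleats 110 (x) x 14 (y) x 52 mm high, an orange grip tab 30 (x) x 14 (y) x 32 mm high centred on top (52 to 84 mm above the origin; its top is 90 mm above the bench at the start). Origin at the centre of its lower edge, z up, x along its length. Lifts straight up; about 0.16 kg.
- white_pad: White inspection pad 130 x 130 x 4 mm fixed to the bench; origin at the centre of its underside.
- green_mat: Green cutting mat, same size as the white pad, fixed; not used. The two may have swapped places.
- tin: White tin, 60 mm across, 45 mm high; bystander. Origin at the centre of its underside.
- beaker: Small green beaker, 44 mm across, 45 mm high; bystander. Origin under its centre.
- bowl: White bowl, 120 mm across, 55 mm high; bystander. Origin under its centre.
- charcoal_block: Grey soldering block 140 x 70 x 35 mm; bystander. Origin under its centre.
- ring_stock: Steel ring 32 mm across, 12 mm high; bystander. Origin under its centre.
- pliers: Pliers with blue handles, about 140 x 55 x 13 mm; bystander. Origin under the rivet.
Not all that is in view belongs to the job. Of the things like the white_pad, leave any that is black or brown; of the rest the larger one is meant.

How it is judged:
By the outcome, as a careful person would: the job done as asked, in the order asked, and still so for the second after the job is handed in, while the arm keeps its last pose, push and grip.
It also fails if it takes over 72 s, if anything falls off the work surface, if the arm or the gripper's body presses on something with over 40 N, if the wrist force passes 120 N, or if a joint passes its speed limit or range.

### The arm

A 6-joint arm with a two-finger parallel gripper is mounted at the origin on the work surface. World frame = base frame: x ahead of the robot, y to its left, z up, the work surface at z = 0. Lengths are in m, angles in rad, forces in N, time in s.
With the tool pointing down it reaches from about 0.375 to 0.9 m from the base axis. Payload 3.1 kg.
Tool frame: the origin (TCP) lies at the very end of the fingers, on their centre line; the grasp point (between the pads) lies 19 mm behind it; z points along the fingers, y is the line along which they close (so a half turn about z gives the same grasp; the last joint's range is limited). The gripper opens to 85 mm and grips with 20 to 120 N. Pads are 22 mm wide; open, the fingers measure 114 mm over their backs; the gripper's body (76 mm by 85 mm) begins 54 mm behind the grasp point. The pads swing forward as they close: fully open they stand 13 mm farther back than shut.
Start: joints at [1.117, 0.527, 1.433, -0, 1.181, -0.178], TCP at [0.17, 0.602, 0.231] pointing down, gripper open.
Joint ranges: [-3.08, 3.08], [-0.75, 2.2], [0.22, 2.44], [-1.43, 4.57], [0, 2.65], [-2.85, 2.85]. Speed limits (rad/s): [2.79, 2.79, 3.14, 3.14, 3.14, 3.14].

### API

Orientations are given as a rotation vector (axis times angle).
In Python, from workcell import ctrl, imaging, finder gives the robot as it stands.
- The arm moves only by the tool move_arm, never from a script. Its argument "motion" is a list of rows, each an object of numbers: "dx", "dy", "dz": the shift along the tool's x, y, z in mm; "rx", "ry", "rz": the turn, a rotation vector about the tool's x, y, z in rad; "grip": the closure, from 0 (fully open) to 1 (shut). In form: [{"dx": .., "dy": .., "dz": .., "rx": .., "ry": .., "rz": .., "grip": ..}, ...]. A call has 1 to 8 rows; each row is the pose to reach, as a shift and turn from the pose commanded when the call began, along the tool's axes at that moment; what a row does not reach only later rows make up. A row lasts 1/12 s, in which the tool goes at most 41.7 mm and 7.16 degrees, less where a joint would pass 70% of its speed; a pose out of reach is approached as far as the arm can. A call with a gripper value outside its range is refused whole. The fingers move at their own pace and stop on an object; "newtons" is the grip in N (left out, the last holds). Time passes only in rows, so rows that repeat a pose let the fingers close. It gives the time, the measured TCP pose, the force, the opening and the grip force at its end, in the units of the state.
- ctrl.sense(): the state, without advancing time (a new reading comes with each control period).
- imaging.grab_frame(name): name is "scene" or "top" or "wrist"; returns a dict with "color" (400x640x3 uint8, red, green, blue), "fx", "fy", "cx", "cy" (pixels), "view" (4x4, takes a point from world to camera coordinates). Camera axes: x right, y down, z forward; pixel columns grow to the right and rows downward; lengths in m; the calibration is good to about 2 mm. The wrist camera is an equidistant fisheye: a pixel r from the principal point sees the ray r / f radians off the axis. A picture is of the moment at which its call begins. There is no depth.
- ctrl.hand_in(): hands the job in; it is judged then, once.
Trained networks look in a picture, given as the dict that the camera call returned (one of the last four; its "shot" number tells which), for a name from the list of things; names that differ only in an ending like _2 or _b are one class to them, and where a whole thing is asked for, a point or a joint stands for the part that bears it (a point fixed in the world has none). Each returns a list of dicts, best first, with "confidence" (0 to 1); they miss things now and then, are a little off and sometimes report something else, mostly with a low value. They report only what shows in the picture. A call takes as long as a camera call. They do not tell look-alikes from the thing itself.
- finder.silhouettes(picture, name): "region" (400x640 bool, what is visible of it) and "position" ([row, column] in pixels, amid what is visible of it).
- finder.landmark_of(picture, name): "position" ([row, column] in pixels: a listed point, or the origin of a listed thing).
The state is a dict: "clock": time; "joint_pos": joint angles; "qvel": joint speeds; "joint_efforts": joint torques, N m; "tool_pos": TCP position; "eef_rot": TCP orientation; "force": force on the tool from outside, world axes, zero at the start; "ft_torque": the same for the moment, N m; "finger_gap": opening from 0.0 (shut) to 1.0 (fully open); "grip_force": force on a finger pad.
Only numpy, scipy, OpenCV 4.12 (cv2) and the standard library are available. Lean on these libraries where they do the work, as an engineer would, in place of code of your own. Each camera call takes 0.05 s, during which the arm holds its last target. There are 200 camera calls.

## Working session

There is one attempt and no reset: what is moved stays moved. The work goes in short steps, Python scripts to look and compute and a tool call to move; the robot and the scene stay as the last step left them, time stands still between calls to the robot, and variables do not carry over. Pictures are saved under pics/ and viewed, at most 10 in all, crops included, and the job is handed in when it is done.

Besides the shell and the picture viewer there is one more tool, called as name(argument=value, ...), one argument or row to a line, values as JSON. move_arm: Moves the arm, as the interface text tells. Its arguments: {"type":"object","properties":{"motion":{"type":"array","items":{"type":"object","properties":{"dx":{"type":"number"},"dy":{"type":"number"},"dz":{"type":"number"},"rx":{"type":"number"},"ry":{"type":"number"},"rz":{"type":"number"},"grip":{"type":"number"}}}},"newtons":{"type":"number"}},"required":["motion"]}

```bash
mkdir -p pics; ls; cat > h.py <<'E'
import numpy as np, cv2
from workcell import ctrl, imaging, finder
from scipy.spatial.transform import Rotation as R
def ray(p,rc):
    V=np.array(p["view"]);Rm=V[:3,:3];t=V[:3,3];o=-Rm.T@t
    x=(rc[1]-p["cx"])/p["fx"];y=(rc[0]-p["cy"])/p["fy"]
    if p.get("name")=="wrist":
        r=np.hypot(x,y);s=np.sin(r)/r if r>1e-9 else 1
        d=np.array([x*s,y*s,np.cos(r)])
    else: d=np.array([x,y,1.])
    d=Rm.T@d;return o,d/np.linalg.norm(d)
def atz(p,rc,z):
    o,d=ray(p,rc);return o+d*(z-o[2])/d[2]
def tri(rs):
    A=sum(np.eye(3)-np.outer(d,d) for o,d in rs);b=sum((np.eye(3)-np.outer(d,d))@o for o,d in rs)
    X=np.linalg.solve(A,b);return X,[np.linalg.norm(np.cross(X-o,d))*1e3 for o,d in rs]
def proj(p,X):
    V=np.array(p["view"]);c=V[:3,:3]@np.array(X)+V[:3,3]
    if p.get("name")=="wrist":
        r=np.hypot(c[0],c[1]);th=np.arctan2(r,c[2]);k=th/r if r>1e-9 else 0
        return np.array([p["cy"]+p["fy"]*c[1]*k,p["cx"]+p["fx"]*c[0]*k])
    return np.array([p["cy"]+p["fy"]*c[1]/c[2],p["cx"]+p["fx"]*c[0]/c[2]])
def grab(n):
    p=imaging.grab_frame(n);p["name"]=n;return p
def save(p,f): cv2.imwrite("pics/"+f,p["color"][:,:,::-1])
E
cat > a.py <<'E'
from h import *
np.set_printoptions(precision=4,suppress=True)
P={n:grab(n) for n in("scene","top","wrist")}
save(P["scene"],"s0.png");save(P["top"],"t0.png");save(P["wrist"],"w0.png")
names="filter_box slot pin_head flap_hinge flap_handle filter white_pad green_mat tin beaker bowl charcoal_block ring_stock pliers".split()
for n in names:
  for c in P:
    for l in finder.landmark_of(P[c],n)[:3]: 
        print(n,c,np.round(l["position"],1),round(l["confidence"],2),atz(P[c],l["position"],0)[:2])
print(ctrl.sense())
E
python3 a.py
```

```text
pics
filter_box scene [203.3 342.4] 0.68 [0.532  0.0608]
filter_box top [191.3 285.1] 0.65 [0.5384 0.0581]
filter_box top [171.9 237.3] 0.39 [0.608  0.2235]
filter_box wrist [387.6 132.7] 0.63 [0.5372 0.0537]
slot scene [192.3 340. ] 0.93 [0.4942 0.1165]
slot top [161.1 370.2] 0.68 [ 0.6419 -0.2372]
pin_head scene [168.7 373. ] 0.52 [0.5426 0.3258]
pin_head top [169.9 238.4] 0.62 [0.615  0.2199]
pin_head top [242.6 213.1] 0.55 [0.3663 0.2988]
flap_hinge scene [186.2 368.2] 0.57 [0.5738 0.2062]
flap_hinge top [160.1 275.4] 0.63 [0.6486 0.0923]
flap_handle scene [170.9 327.5] 0.6 [0.3858 0.2188]
flap_handle top [203.3 283.7] 0.93 [0.4969 0.0627]
filter top [190.9 281.9] 0.55 [0.5399 0.0691]
white_pad scene [222.4 241.6] 0.94 [ 0.2657 -0.2125]
white_pad scene [247.3 204. ] 0.87 [ 0.2297 -0.3765]
white_pad scene [246.9 278.9] 0.63 [ 0.4478 -0.2522]
white_pad top [269.6 364.7] 0.94 [ 0.2718 -0.2076]
white_pad top [261.3 474.9] 0.9 [ 0.295  -0.5768]
white_pad top [287.2 418.3] 0.57 [ 0.2127 -0.3833]
white_pad wrist [304.8  17.8] 0.68 [ 0.2795 -0.2087]
white_pad wrist [352.7  45.3] 0.57 [ 0
[... 808 characters left out ...]
.6443 -0.2456]
ring_stock top [244.6 215.7] 0.46 [0.3595 0.2899]
pliers scene [272.6 239.2] 0.78 [ 0.3997 -0.4114]
pliers top [229.1 425. ] 0.73 [ 0.4041 -0.4155]
pliers wrist [343.8  14.7] 0.62 [ 0.4105 -0.418 ]
{'clock': 2.25, 'joint_pos': array([ 1.1175,  0.5275,  1.4327, -0.    ,  1.1814, -0.1785]), 'qvel': array([ 0.0008,  0.0003,  0.0008,  0.0013, -0.0004,  0.0006]), 'joint_efforts': array([ -0.0001, -44.2315, -17.8415,  -0.0003,   0.0008,  -0.    ]), 'tool_pos': array([0.1696, 0.6015, 0.2313]), 'eef_rot': array([ 0.4303,  3.112 , -0.    ]), 'force': array([ 0.0183, -0.6534,  0.2735]), 'ft_torque': array([-0.0144,  0.0221,  0.0242]), 'grip_force': 0.0, 'finger_gap': 1.0043521886142939}
```

View images.

View pics/s0.png

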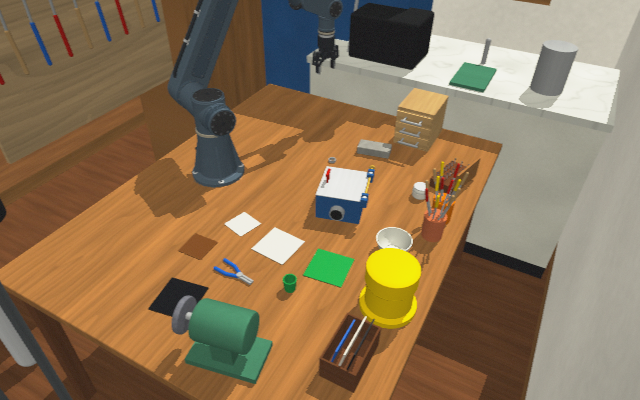

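View pics/t0.png

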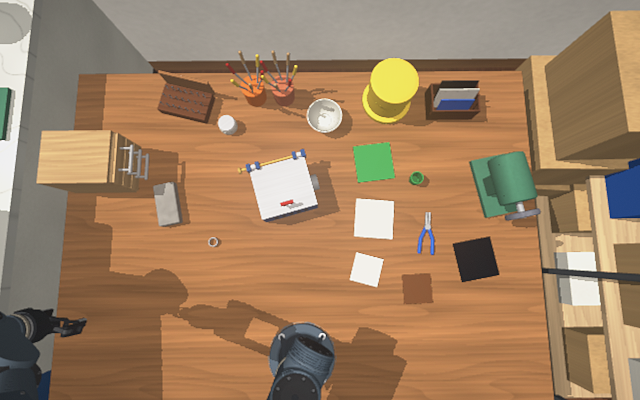

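Candidates for white_pad: the large white (top 219,374 / scene 246,279), the small white (top 269,366), brown (288,417), black (259,475) and green (162,373). I choose the large white. The pin head is brass at top (170,239) / scene (169,373); the finder's other "pin_head" at top (243,213) is the ring. I'll check with a close crop.

```bash
cat > b.py <<'E'
from h import *
np.set_printoptions(precision=4,suppress=True)
P={n:grab(n) for n in("scene","top")}
a=cv2.resize(P["scene"]["color"][155:230,305:385],None,fx=5,fy=5,interpolation=cv2.INTER_CUBIC)
b=cv2.resize(P["top"]["color"][145:225,232:322],None,fx=4.4,fy=4.69,interpolation=cv2.INTER_CUBIC)
b=cv2.resize(b,(396,375))
cv2.imwrite("pics/c1.png",np.hstack([a,b])[:,:,::-1])
def pts(n,c,k=0):
    l=finder.landmark_of(P[c],n);return l[k]["position"]
for n in("pin_head","flap_handle","flap_hinge","filter_box"):
    try: print(n,tri([ray(P[c],pts(n,c)) for c in P]))
    except Exception as e: print(n,e)
# colour blobs
for c in P:
    hsv=cv2.cvtColor(P[c]["color"],cv2.COLOR_RGB2HSV);H,S,V=cv2.split(hsv)
    red=(((H<8)|(H>172))&(S>150)&(V>90))
    m=np.zeros_like(red);m[(slice(155,230),slice(305,385)) if c=="scene" else (slice(145,225),slice(232,322))]=1
    r=np.argwhere(red&m);print(c,"red",len(r),r.mean(0))
    y=np.argwhere((H>15)&(H<30)&(S>140)&(V>130)&m);print(c,"brass",len(y),y.mean(0),y.min(0),y.max(0))
    bl=np.argwhere((H>100)&(H<125)&(S>130)&m);print(c,"blue",len(bl),bl.min(0),bl.max(0))
E
python3 b.py
```

```text
pin_head (array([ 0.6295, -0.1619,  0.3193]), [np.float64(78.99481029724001), np.float64(78.9948102972401)])
flap_handle (array([0.4823, 0.0449, 0.1316]), [np.float64(2.906930543404153), np.float64(2.9069305434041297)])
flap_hinge (array([0.6188, 0.082 , 0.1056]), [np.float64(1.8442948100719825), np.float64(1.8442948100719814)])
filter_box (array([0.5334, 0.0573, 0.0039]), [np.float64(5.149381900845814), np.float64(5.149381900845838)])
scene red 27 [174.1481 327.5926]
scene brass 70 [178.8143 367.3857] [156 306] [227 381]
scene blue 835 [169 316] [223 373]
top red 35 [202.6286 286.5714]
top brass 35 [161.4857 273.4571] [155 245] [170 291]
top blue 25 [150 246] [169 304]
```

View pics/c1.png

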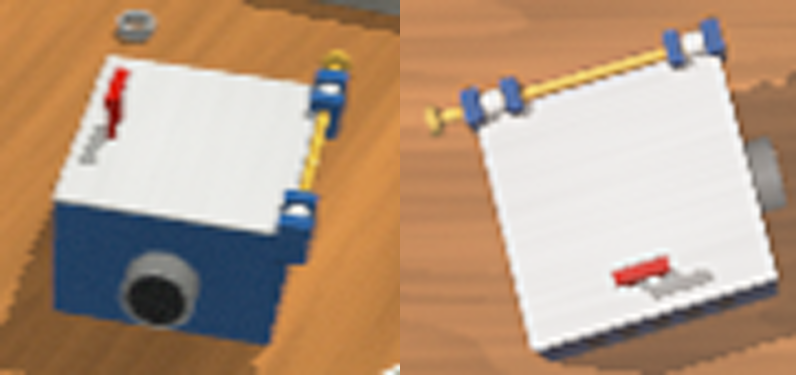

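```bash
cat > f.py <<'E'
from h import *
from scipy.optimize import least_squares
np.set_printoptions(precision=4,suppress=True)
P={n:grab(n) for n in("scene","top")}
sc=lambda c,r:(155+(r+.5)/5-.5,305+(c+.5)/5-.5)
tp=lambda c,r:(145+(r+.5)/4.6875-.5,232+(c-400+.5)/4.4-.5)
obs=[("top",(-81,90,105),tp(538,350)),("top",(-81,-90,105),tp(777,278)),("top",(84,-90,105),tp(718,55)),("top",(84,90,105),tp(482,122)),
("scene",(-81,90,105),sc(108,56)),("scene",(-81,-90,105),sc(54,199)),("scene",(84,-90,105),sc(276,234)),
("top",(-56,0,140),(202.6,286.6)),("scene",(-56,0,140),(174.1,327.6))]
def T(q,X):
    c,s=np.cos(q[2]),np.sin(q[2]);x,y,z=np.array(X)/1e3
    return np.array([q[0]+c*x-s*y,q[1]+s*x+c*y,z+q[3]])
def res(q): return np.concatenate([proj(P[c],T(q,X))-np.array(o) for c,X,o in obs])
s=least_squares(res,[.535,.058,.25,0],loss="soft_l1")
q=s.x;print(q,np.degrees(q[2]));print(res(q).reshape(-1,2))
hd=[ray(P["top"],tp(434,119)),ray(P["scene"],sc(337,60))]
X,e=tri(hd);print("head",X,e)
d=X-np.array([q[0],q[1],0]);c,s_=np.cos(q[2]),np.sin(q[2]);print("head in box",c*d[0]+s_*d[1],-s_*d[0]+c*d[1],X[2])
for n,Y in dict(handle=(-56,0,140),hinge=(89,0,105),headhome=(89,103,105),slot=(-12,0,48)).items(): print(n,T(q,Y))
S=[finder.silhouettes(P["top"],"white_pad"),finder.silhouettes(P["scene"],"white_pad")]
for n,L in zip(("top","scene"),S):
    for l in L:
        m=np.argwhere(l["region"]);print(n,len(m),atz(P[n],m.mean(0),.004),l["confidence"])
E
python3 f.py
```

```text
[ 0.5326  0.0532  0.2621 -0.0047] 15.016755074717288
[[ 0.9015 -0.6032]
 [ 0.872   0.68  ]
 [-0.7405  0.3026]
 [-0.294  -0.6358]
 [ 0.2776  0.3022]
 [ 0.2066 -0.2375]
 [ 0.6212  1.8689]
 [ 0.7493  0.6497]
 [-1.1082  0.382 ]]
head [0.5884 0.1917 0.1087] [np.float64(1.768624318107018), np.float64(1.7686243181068821)]
head in box 0.08978725915886612 0.11933212639842944 0.10867763219121436
handle [0.4785 0.0387 0.1353]
hinge [0.6185 0.0763 0.1003]
headhome [0.5918 0.1757 0.1003]
slot [0.521  0.0501 0.0433]
top 774 [ 0.2735 -0.2131  0.004 ] 0.86
top 823 [ 0.2112 -0.3791  0.004 ] 0.84
top 1576 [ 0.304  -0.5787  0.004 ] 0.69
top 1465 [ 0.4431 -0.2439  0.004 ] 0.62
top 954 [ 0.8112 -0.0808  0.004 ] 0.62
scene 1109 [ 0.2911 -0.5795  0.004 ] 0.9
scene 573 [ 0.2148 -0.3852  0.004 ] 0.72
scene 212 [0.7604 0.2726 0.004 ] 0.65
scene 1018 [ 0.4449 -0.2492  0.004 ] 0.62
scene 449 [ 0.2739 -0.2193  0.004 ] 0.59
```

```bash
cat > g.py <<'E'
from h import *
import sys
Q=(0.533,0.056,0.2621)
C,S=np.cos(Q[2]),np.sin(Q[2])
B=np.array([[C,-S,0],[S,C,0],[0,0,1]])
def w2b(X): return B.T@(np.array(X)-[Q[0],Q[1],0])*1e3
# usage: g.py bx by bz mode [tilt]; mode h: tool y || box x ; t: tool y || -box y... ; prints tool-frame command
def main(b,mode,tilt=0.):
    s=ctrl.sense();p=s["tool_pos"];Rc=R.from_rotvec(s["eef_rot"])
    X=B@(np.array(b)/1e3)+[Q[0],Q[1],0]
    y={"h":B[:,0],"t":B[:,1],"u":-B[:,1]}[mode];z=np.array([0,0,-1.]);x=np.cross(y,z)
    Rt=R.from_matrix(np.c_[x,y,z]);Rt=R.from_rotvec(B[:,1]*tilt)*Rt
    d=Rc.inv().apply(X-p)*1e3;rv=(Rc.inv()*Rt).as_rotvec()
    print("t %.2f box %s cmd d %s r %s F %s j %s gap %.2f gf %.1f"%(s["clock"],w2b(p).round(1),d.round(1),rv.round(3),B.T@s["force"],s["joint_pos"].round(2),s["finger_gap"],s["grip_force"]))
if __name__=="__main__":
    np.set_printoptions(precision=2,suppress=True)
    a=sys.argv;main([float(v) for v in a[1:4]],a[4],float(a[5]) if len(a)>5 else 0)
E
python3 g.py 89 163 150 h
```

```text
t 2.95 box [-209.7  621.1  231.3] cmd d [-491.  -240.9   81.3] r [-0.   -0.    1.03] F [ 0.12 -0.07  0.45] j [ 1.12  0.53  1.43  0.    1.18 -0.18] gap 1.00 gf 0.0
```

move_arm(
  motion=[
    {"dx": -491, "dy": -241, "dz": 81, "rz": 1.03, "grip": 1},
    {"dx": -491, "dy": -241, "dz": 81, "rz": 1.03, "grip": 1},
    {"dx": -491, "dy": -241, "dz": 81, "rz": 1.03, "grip": 1},
    {"dx": -491, "dy": -241, "dz": 81, "rz": 1.03, "grip": 1},
    {"dx": -491, "dy": -241, "dz": 81, "rz": 1.03, "grip": 1},
    {"dx": -491, "dy": -241, "dz": 81, "rz": 1.03, "grip": 1},
    {"dx": -491, "dy": -241, "dz": 81, "rz": 1.03, "grip": 1},
    {"dx": -491, "dy": -241, "dz": 81, "rz": 1.03, "grip": 1},
  ],
  newtons=30,
)

```text
$.motion[0]: bad value
```

```bash
python3 g.py 89 163 150 h
```

```text
t 2.95 box [-209.7  621.1  231.3] cmd d [-491.  -240.9   81.3] r [-0.   -0.    1.03] F [ 0.12 -0.07  0.45] j [ 1.12  0.53  1.43  0.    1.18 -0.18] gap 1.00 gf 0.0
```

move_arm(
  motion=[
    {"dx": -36, "dy": -18, "dz": 6, "rx": 0, "ry": 0, "rz": 0.1, "grip": 1},
    {"dx": -72, "dy": -36, "dz": 12, "rx": 0, "ry": 0, "rz": 0.2, "grip": 1},
    {"dx": -108, "dy": -54, "dz": 18, "rx": 0, "ry": 0, "rz": 0.3, "grip": 1},
    {"dx": -144, "dy": -72, "dz": 24, "rx": 0, "ry": 0, "rz": 0.4, "grip": 1},
    {"dx": -180, "dy": -90, "dz": 30, "rx": 0, "ry": 0, "rz": 0.5, "grip": 1},
    {"dx": -216, "dy": -108, "dz": 36, "rx": 0, "ry": 0, "rz": 0.6, "grip": 1},
    {"dx": -252, "dy": -126, "dz": 42, "rx": 0, "ry": 0, "rz": 0.7, "grip": 1},
    {"dx": -288, "dy": -144, "dz": 48, "rx": 0, "ry": 0, "rz": 0.8, "grip": 1},
  ],
  newtons=30,
)

```text
clock: 3.62
tool_pos: [0.409, 0.3834, 0.1833]
eef_rot: [1.615, 2.695, 0.001]
force: [0.1, 0.4, -0.5]
finger_gap: -0.003
grip_force: 0.0
```

```bash
python3 g.py 89 163 150 h
```

```text
t 3.62 box [-35.  348.4 183.3] cmd d [-208.7   78.6   33.3] r [ 0.   -0.    0.23] F [ 0.19  0.33 -0.46] j [0.55 0.5  1.65 0.   0.99 0.06] gap -0.00 gf 0.0
```

move_arm(
  motion=[
    {"dx": -35, "dy": 13, "dz": 6, "rx": 0, "ry": 0, "rz": 0.05, "grip": 1},
    {"dx": -70, "dy": 26, "dz": 12, "rx": 0, "ry": 0, "rz": 0.1, "grip": 1},
    {"dx": -105, "dy": 39, "dz": 18, "rx": 0, "ry": 0, "rz": 0.15, "grip": 1},
    {"dx": -140, "dy": 52, "dz": 24, "rx": 0, "ry": 0, "rz": 0.2, "grip": 1},
    {"dx": -175, "dy": 66, "dz": 30, "rx": 0, "ry": 0, "rz": 0.23, "grip": 1},
    {"dx": -209, "dy": 79, "dz": 33, "rx": 0, "ry": 0, "rz": 0.23, "grip": 1},
    {"dx": -209, "dy": 79, "dz": 33, "rx": 0, "ry": 0, "rz": 0.23, "grip": 1},
  ],
)

```text
clock: 4.2
tool_pos: [0.5831, 0.2338, 0.1499]
eef_rot: [1.911, 2.487, 0.004]
force: [-0.7, -0.1, -0.7]
finger_gap: -0.002
grip_force: 0.0
```

```bash
cat > c.py <<'E'
from g import *
np.set_printoptions(precision=4,suppress=True)
p=grab("wrist");t=grab("top");s=grab("scene");save(p,"w1.png")
for n in("pin_head","flap_handle","flap_hinge"):
    rs=[]
    for q in (p,t,s):
        for l in finder.landmark_of(q,n)[:2]:
            o,d=ray(q,l["position"]);z=.14 if n=="flap_handle" else .105
            print(n,q["name"],np.round(l["position"]),round(l["confidence"],2),"box@z",w2b(o+d*(z-o[2])/d[2]).round(1))
main([89,150,95],"h")
E
python3 c.py
```

```text
pin_head top [170. 238.] 0.69 box@z [ 92.  121.1 105. ]
pin_head scene [168. 373.] 0.57 box@z [ 92. 110. 105.]
pin_head scene [186. 368.] 0.38 box@z [ 90.2  -3.1 105. ]
flap_handle top [202. 289.] 0.62 box@z [-53.8  -9.4 140. ]
flap_handle scene [170. 328.] 0.96 box@z [-57.4   6.4 140. ]
flap_hinge top [160. 273.] 0.82 box@z [ 95.6   5.4 105. ]
flap_hinge top [204. 287.] 0.15 box@z [-52.8  -0.2 105. ]
flap_hinge scene [184. 369.] 0.83 box@z [ 91.9   9.6 105. ]
t 4.80 box [ 89.2 165.7 150.5] cmd d [-15.7  -0.3  55.5] r [0.    0.    0.005] F [-0.0405 -0.466  -0.4349] j [ 0.21  0.62  1.51 -0.    1.01 -0.05] gap -0.00 gf 0.0
```

View pics/w1.png

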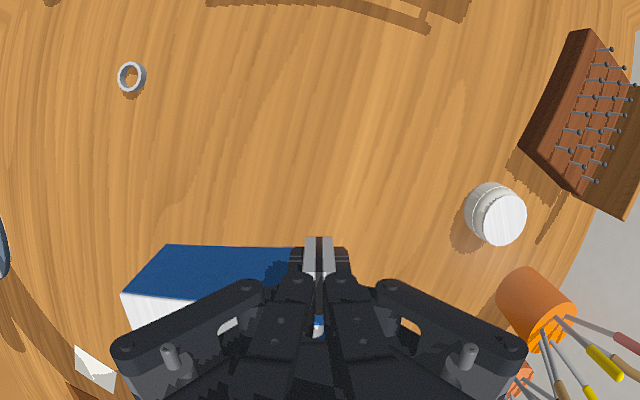

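The wrist view shows the closed fingers at (240,318), clear of the box (blue wall at 265,210), with the pin hidden behind them. Next I lower and approach.

move_arm(
  motion=[
    {"dx": 0, "dy": 0, "dz": 28, "rx": 0, "ry": 0, "rz": 0, "grip": 1},
    {"dx": 0, "dy": 1, "dz": 55, "rx": 0, "ry": 0, "rz": 0, "grip": 1},
    {"dx": -15, "dy": 1, "dz": 55, "rx": 0, "ry": 0, "rz": 0, "grip": 1},
    {"dx": -24, "dy": 1, "dz": 55, "rx": 0, "ry": 0, "rz": 0, "grip": 1},
    {"dx": -28, "dy": 1, "dz": 55, "rx": 0, "ry": 0, "rz": 0, "grip": 1},
    {"dx": -32, "dy": 1, "dz": 55, "rx": 0, "ry": 0, "rz": 0, "grip": 1},
    {"dx": -35, "dy": 1, "dz": 55, "rx": 0, "ry": 0, "rz": 0, "grip": 1},
    {"dx": -38, "dy": 1, "dz": 55, "rx": 0, "ry": 0, "rz": 0, "grip": 1},
  ],
)

```text
clock: 5.47
tool_pos: [0.5886, 0.203, 0.0969]
eef_rot: [1.908, 2.495, 0.006]
force: [0.1, 4.8, 2.5]
finger_gap: -0.004
grip_force: 2.3
```

```bash
python3 g.py 89 114 95 h
```

```text
t 5.47 box [ 91.8 127.6  96.9] cmd d [-13.6  -2.9   1.9] r [ 0. -0.  0.] F [1.34 4.58 2.51] j [ 0.15  0.69  1.55  0.    0.9  -0.11] gap -0.00 gf 2.3
```

move_arm(
  motion=[
    {"dx": -2, "dy": -1, "dz": 0, "rx": 0, "ry": 0, "rz": 0, "grip": 1},
    {"dx": -4, "dy": -1, "dz": 0, "rx": 0, "ry": 0, "rz": 0, "grip": 1},
    {"dx": -6, "dy": -1, "dz": 0, "rx": 0, "ry": 0, "rz": 0, "grip": 1},
    {"dx": -8, "dy": -1, "dz": 0, "rx": 0, "ry": 0, "rz": 0, "grip": 1},
    {"dx": -9, "dy": -1, "dz": 0, "rx": 0, "ry": 0, "rz": 0, "grip": 1},
    {"dx": -10, "dy": -1, "dz": 0, "rx": 0, "ry": 0, "rz": 0, "grip": 1},
    {"dx": -10, "dy": -1, "dz": 0, "rx": 0, "ry": 0, "rz": 0, "grip": 1},
  ],
)

```text
clock: 6.05
tool_pos: [0.5894, 0.1922, 0.0955]
eef_rot: [1.907, 2.496, 0.0]
force: [0.5, 3.4, 2.4]
finger_gap: 0.0
grip_force: 1.8
```

```bash
python3 g.py 89 114 95 h
```

```text
t 6.05 box [ 89.7 116.9  95.5] cmd d [-2.9 -0.7  0.5] r [0. 0. 0.] F [1.33 3.16 2.45] j [ 0.14  0.69  1.55 -0.    0.89 -0.13] gap 0.00 gf 1.8
```

move_arm(
  motion=[
    {"dx": -1, "dy": 0, "dz": 0, "rx": 0, "ry": 0, "rz": 0, "grip": 1},
    {"dx": -2, "dy": 0, "dz": 0, "rx": 0, "ry": 0, "rz": 0, "grip": 1},
    {"dx": -3, "dy": 0, "dz": 0, "rx": 0, "ry": 0, "rz": 0, "grip": 1},
    {"dx": -3, "dy": 0, "dz": 0, "rx": 0, "ry": 0, "rz": 0, "grip": 1},
  ],
)

```text
clock: 6.38
tool_pos: [0.59, 0.1891, 0.0953]
eef_rot: [-1.907, -2.496, 0.001]
force: [1.0, 4.2, 2.7]
finger_gap: -0.001
grip_force: 1.8
```

```bash
python3 g.py 89 114 95 h
```

```text
t 6.38 box [ 89.5 113.8  95.3] cmd d [ 0.2 -0.5  0.3] r [-0.  0.  0.] F [2.08 3.77 2.65] j [ 0.13  0.69  1.55 -0.    0.89 -0.14] gap -0.00 gf 1.8
```

Still sliding at about 4 N and not seated yet.

move_arm(
  motion=[
    {"dx": -1, "dy": 0, "dz": 0, "rx": 0, "ry": 0, "rz": 0, "grip": 1},
    {"dx": -2, "dy": 0, "dz": 0, "rx": 0, "ry": 0, "rz": 0, "grip": 1},
    {"dx": -3, "dy": 0, "dz": 0, "rx": 0, "ry": 0, "rz": 0, "grip": 1},
    {"dx": -3, "dy": 0, "dz": 0, "rx": 0, "ry": 0, "rz": 0, "grip": 1},
  ],
)

```text
clock: 6.72
tool_pos: [0.5907, 0.1864, 0.0953]
eef_rot: [-1.907, -2.496, 0.0]
force: [0.6, 4.5, 2.4]
finger_gap: -0.004
grip_force: 2.3
```

```bash
python3 g.py 89 114 95 h
```

```text
t 6.72 box [ 89.5 111.   95.3] cmd d [ 3.  -0.5  0.3] r [-0. -0.  0.] F [1.77 4.14 2.44] j [ 0.13  0.69  1.55  0.    0.89 -0.14] gap -0.00 gf 2.3
```

move_arm(
  motion=[
    {"dx": -1, "dy": 0, "dz": 0, "rx": 0, "ry": 0, "rz": 0, "grip": 1},
    {"dx": -2, "dy": 0, "dz": 0, "rx": 0, "ry": 0, "rz": 0, "grip": 1},
    {"dx": -3, "dy": 0, "dz": 0, "rx": 0, "ry": 0, "rz": 0, "grip": 1},
    {"dx": -3, "dy": 0, "dz": 0, "rx": 0, "ry": 0, "rz": 0, "grip": 1},
  ],
)

```text
clock: 7.05
tool_pos: [0.5907, 0.1864, 0.0953]
eef_rot: [-1.907, -2.492, -0.005]
force: [-1.3, 12.2, 3.0]
finger_gap: -0.001
grip_force: 6.3
```

```bash
python3 g.py 89 114 95 h
```

```text
t 7.05 box [ 89.5 111.   95.3] cmd d [ 3.  -0.5  0.3] r [ 0.   -0.01  0.  ] F [ 1.94 12.16  3.  ] j [ 0.12  0.69  1.56  0.01  0.89 -0.15] gap -0.00 gf 6.3
```

move_arm(
  motion=[
    {"dx": -2, "dy": 0, "dz": 0, "rx": 0, "ry": 0, "rz": 0, "grip": 1},
    {"dx": -2, "dy": 0, "dz": 0, "rx": 0, "ry": 0, "rz": 0, "grip": 1},
  ],
)

```text
clock: 7.22
tool_pos: [0.5907, 0.1863, 0.0954]
eef_rot: [-1.906, -2.489, -0.008]
force: [-0.9, 18.1, 3.4]
finger_gap: -0.002
grip_force: 9.1
```

```bash
python3 g.py 89 114 95 h
```

```text
t 7.22 box [ 89.5 110.9  95.4] cmd d [ 3.1 -0.5  0.4] r [ 0.   -0.01  0.  ] F [ 3.83 17.73  3.35] j [ 0.12  0.69  1.56  0.01  0.89 -0.15] gap -0.00 gf 9.1
```

move_arm(
  motion=[
    {"dx": 15, "dy": 0, "dz": 0, "rx": 0, "ry": 0, "rz": 0, "grip": 1},
    {"dx": 35, "dy": 0, "dz": -5, "rx": 0, "ry": 0, "rz": 0, "grip": 0.5},
    {"dx": 50, "dy": 0, "dz": -40, "rx": 0, "ry": 0, "rz": 0, "grip": 0.3},
    {"dx": 50, "dy": 0, "dz": -80, "rx": 0, "ry": 0, "rz": 0, "grip": 0.3},
    {"dx": 50, "dy": 0, "dz": -115, "rx": 0, "ry": 0, "rz": 0, "grip": 0.3},
    {"dx": 50, "dy": 0, "dz": -115, "rx": 0, "ry": 0, "rz": 0, "grip": 0.3},
  ],
)

```text
clock: 7.72
tool_pos: [0.5829, 0.23, 0.2174]
eef_rot: [1.9, 2.489, 0.012]
force: [1.0, 0.5, 0.0]
finger_gap: 0.696
grip_force: 0.0
```

```bash
cat > d.py <<'E'
from g import *
P={n:grab(n) for n in("scene","top")}
a=cv2.resize(P["scene"]["color"][155:230,305:385],None,fx=5,fy=5,interpolation=cv2.INTER_CUBIC)
b=cv2.resize(P["top"]["color"][145:225,232:322],(396,375),interpolation=cv2.INTER_CUBIC)
cv2.imwrite("pics/c2.png",np.hstack([a,b])[:,:,::-1])
main([-56,0,200],"h")
E
python3 d.py
```

```text
t 7.82 box [ 89.6 155.  211.6] cmd d [-154.4 -146.3   11.7] r [0.002 0.002 0.004] F [-0.11637024  0.04423776 -0.31364062] j [ 0.2   0.55  1.46 -0.    1.13 -0.07] gap 0.70 gf 0.0
```

View pics/c2.png

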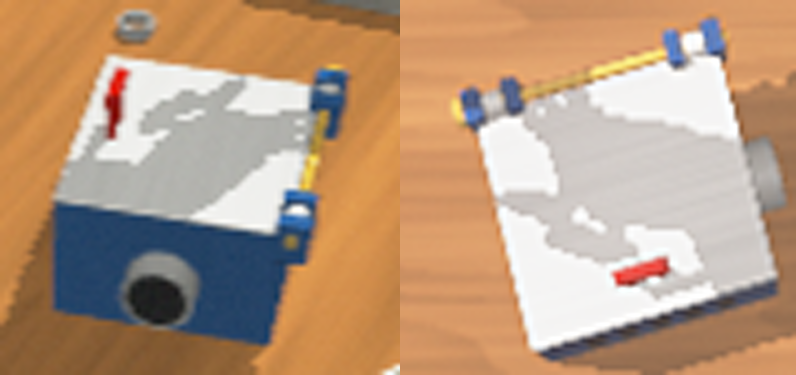

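The pin head now sits against the ear (top crop at (460,110)), and its far tip shows at the other end, so it is home. Next I go above the handle.

```bash
sed -i 's/^Q=.*/Q=(0.533,0.0535,0.2621)/' g.py; python3 g.py -56 0 200 h
```

```text
t 7.82 box [ 90.3 157.4 211.6] cmd d [-156.8 -147.    11.7] r [0. 0. 0.] F [-0.12  0.04 -0.31] j [ 0.2   0.55  1.46 -0.    1.13 -0.07] gap 0.70 gf 0.0
```

move_arm(
  motion=[
    {"dx": -26, "dy": -24, "dz": 2, "rx": 0, "ry": 0, "rz": 0, "grip": 0.3},
    {"dx": -52, "dy": -49, "dz": 2, "rx": 0, "ry": 0, "rz": 0, "grip": 0.3},
    {"dx": -78, "dy": -73, "dz": 2, "rx": 0, "ry": 0, "rz": 0, "grip": 0.3},
    {"dx": -104, "dy": -98, "dz": 3, "rx": 0, "ry": 0, "rz": 0, "grip": 0.3},
    {"dx": -130, "dy": -122, "dz": 4, "rx": 0, "ry": 0, "rz": 0, "grip": 0.3},
    {"dx": -152, "dy": -146, "dz": 5, "rx": 0, "ry": 0, "rz": 0, "grip": 0.3},
    {"dx": -152, "dy": -146, "dz": 5, "rx": 0, "ry": 0, "rz": 0, "grip": 0.3},
  ],
)

```text
clock: 8.4
tool_pos: [0.4721, 0.041, 0.2028]
eef_rot: [-1.908, -2.486, 0.013]
force: [-0.3, 0.7, -0.4]
finger_gap: 0.701
grip_force: 0.0
```

```bash
cat > e.py <<'E'
from g import *
p=grab("wrist");save(p,"w2.png")
for n in("flap_handle","white_pad"):
  for l in finder.landmark_of(p,n)[:3]:
    for z in ((.13,.14) if n[0]=="f" else (.004,)):
        print(n,np.round(l["position"]),l["confidence"],atz(p,l["position"],z).round(4),w2b(atz(p,l["position"],z)).round(1))
hsv=cv2.cvtColor(p["color"],cv2.COLOR_RGB2HSV);H,S_,V=cv2.split(hsv)
r=np.argwhere(((H<8)|(H>172))&(S_>150)&(V>90));print(len(r),r.mean(0),r.min(0),r.max(0),w2b(atz(p,r.mean(0),.14)))
main([-56,0,124],"h")
E
python3 e.py
```

```text
flap_handle [216. 333.] 0.69 [0.4834 0.0376 0.13  ] [-52.   -2.5 130. ]
flap_handle [216. 333.] 0.69 [0.4821 0.0412 0.14  ] [-52.4   1.3 140. ]
white_pad [344. 253.] 0.66 [ 0.4431 -0.2427  0.004 ] [-163.6 -262.8    4. ]
white_pad [296. 152.] 0.59 [ 0.2738 -0.2094  0.004 ] [-318.5 -186.8    4. ]
869 [228.3429229  407.10356732] [185 322] [320 639] [  3.08221325  -8.52228591 140.        ]
t 8.55 box [-56.2   5.6 204.2] cmd d [-5.7  0.4 80.1] r [-0.003 -0.001  0.002] F [ 0.5297156  -0.06462667  0.61168744] j [-0.14  0.37  1.82 -0.    0.95 -0.41] gap 0.70 gf 0.0
```

View pics/w2.png

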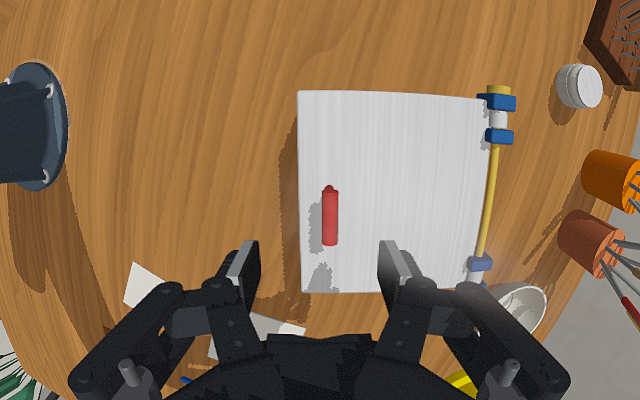

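The wrist view shows the handle at (216,331), nearly centred between the open fingers (240 and 393). I shift +2 in y and -5 in x, descend and grip.

move_arm(
  motion=[
    {"dx": -3, "dy": 2, "dz": 25, "rx": 0, "ry": 0, "rz": 0, "grip": 0.3},
    {"dx": -5, "dy": 2, "dz": 55, "rx": 0, "ry": 0, "rz": 0, "grip": 0.3},
    {"dx": -5, "dy": 2, "dz": 80, "rx": 0, "ry": 0, "rz": 0, "grip": 0.3},
    {"dx": -5, "dy": 2, "dz": 80, "rx": 0, "ry": 0, "rz": 0, "grip": 0.3},
    {"dx": -5, "dy": 2, "dz": 80, "rx": 0, "ry": 0, "rz": 0, "grip": 1},
    {"dx": -5, "dy": 2, "dz": 80, "rx": 0, "ry": 0, "rz": 0, "grip": 1},
    {"dx": -5, "dy": 2, "dz": 80, "rx": 0, "ry": 0, "rz": 0, "grip": 1},
    {"dx": -5, "dy": 2, "dz": 80, "rx": 0, "ry": 0, "rz": 0, "grip": 1},
  ],
  newtons=25,
)

```text
clock: 9.22
tool_pos: [0.4796, 0.0404, 0.1264]
eef_rot: [-1.903, -2.497, 0.006]
force: [-11.8, -7.1, 7.0]
finger_gap: 0.137
grip_force: 6.9
```

```bash
python3 g.py -56 0 124 h
```

```text
t 9.22 box [-55.    1.1 126.4] cmd d [-1.1 -1.   2.4] r [-0.    0.    0.01] F [-13.26  -3.78   7.  ] j [-0.15  0.51  1.88 -0.    0.75 -0.41] gap 0.14 gf 6.9
```

```bash
cat > arc.py <<'E'
import numpy as np,sys
k,t0,t1,n=float(sys.argv[1]),*map(float,sys.argv[2:4]),int(sys.argv[4])
def pose(t,L=13.6):
    bar=np.array([89-145*np.cos(t)+35*np.sin(t),105+145*np.sin(t)+35*np.cos(t)])
    f=k*t;return bar+L*np.array([-np.sin(f),-np.cos(f)]),f
p0,f0=pose(t0)
ty=np.array([np.cos(f0),-np.sin(f0)]);tz=np.array([-np.sin(f0),-np.cos(f0)])
for t in np.linspace(t0,t1,n+1)[1:]:
    p,f=pose(t);d=p-p0;print("th %.2f dy %.1f dz %.1f rx %.3f"%(t,d@ty,d@tz,f-f0))
E
python3 arc.py .5 0 .7 8; python3 arc.py .5 .7 1.4 8;python3 arc.py .5 1.4 1.8 5
```

```text
th 0.09 dy 3.0 dz -12.6 rx 0.044
th 0.17 dy 7.1 dz -24.8 rx 0.087
th 0.26 dy 12.3 dz -36.5 rx 0.131
th 0.35 dy 18.4 dz -47.8 rx 0.175
th 0.44 dy 25.5 dz -58.5 rx 0.219
th 0.52 dy 33.5 dz -68.4 rx 0.262
th 0.61 dy 42.4 dz -77.6 rx 0.306
th 0.70 dy 52.0 dz -86.0 rx 0.350
th 0.79 dy 7.1 dz -10.6 rx 0.044
th 0.88 dy 15.1 dz -20.4 rx 0.088
th 0.96 dy 23.9 dz -29.5 rx 0.131
th 1.05 dy 33.5 dz -37.8 rx 0.175
th 1.14 dy 43.7 dz -45.2 rx 0.219
th 1.22 dy 54.6 dz -51.6 rx 0.262
th 1.31 dy 66.0 dz -57.0 rx 0.306
th 1.40 dy 77.8 dz -61.4 rx 0.350
th 1.48 dy 9.3 dz -6.7 rx 0.040
th 1.56 dy 19.2 dz -12.6 rx 0.080
th 1.64 dy 29.5 dz -17.7 rx 0.120
th 1.72 dy 40.1 dz -21.9 rx 0.160
th 1.80 dy 51.1 dz -25.2 rx 0.200
```

move_arm(
  motion=[
    {"dx": -1, "dy": -2, "dz": 0, "rx": 0, "ry": 0, "rz": 0, "grip": 1},
    {"dx": -1, "dy": -2, "dz": 0, "rx": 0, "ry": 0, "rz": 0, "grip": 1},
  ],
)

```text
clock: 9.38
tool_pos: [0.4796, 0.0401, 0.1265]
eef_rot: [-1.909, -2.495, -0.004]
force: [-1.3, 4.6, 3.0]
finger_gap: 0.128
grip_force: 24.7
```

```bash
python3 g.py -56 0 124 h
```

```text
t 9.38 box [-55.1   0.9 126.5] cmd d [-0.9 -0.9  2.5] r [ 0. -0.  0.] F [-0.06  4.78  2.97] j [-0.15  0.51  1.89  0.    0.75 -0.42] gap 0.13 gf 24.7
```

Good grip and low force. Now the lift.

move_arm(
  motion=[
    {"dx": 0, "dy": 3, "dz": -12.6, "rx": 0.044, "ry": 0, "rz": 0, "grip": 1},
    {"dx": 0, "dy": 7, "dz": -25, "rx": 0.087, "ry": 0, "rz": 0, "grip": 1},
    {"dx": 0, "dy": 12.3, "dz": -36.5, "rx": 0.131, "ry": 0, "rz": 0, "grip": 1},
    {"dx": 0, "dy": 18.4, "dz": -47.8, "rx": 0.175, "ry": 0, "rz": 0, "grip": 1},
  ],
)

```text
clock: 9.72
tool_pos: [0.4966, 0.0448, 0.174]
eef_rot: [-1.837, -2.403, 0.212]
force: [0.5, 2.6, -6.2]
finger_gap: 0.125
grip_force: 24.6
```

```bash
python3 g.py -36.8 0 174.5 h .175
```

```text
t 9.72 box [-37.4   1.1 174. ] cmd d [-1.1  0.5 -0.6] r [-0. -0.  0.] F [ 1.15  2.41 -6.21] j [-0.1   0.51  1.68 -0.07  1.12 -0.33] gap 0.13 gf 24.6
```

```bash
python3 arc.py .5 .35 1.05 8; python3 arc.py .5 1.05 1.75 8
```

```text
th 0.44 dy 5.1 dz -11.7 rx 0.044
th 0.53 dy 11.3 dz -22.9 rx 0.088
th 0.61 dy 18.4 dz -33.5 rx 0.131
th 0.70 dy 26.4 dz -43.5 rx 0.175
th 0.79 dy 35.2 dz -52.6 rx 0.219
th 0.88 dy 44.8 dz -60.9 rx 0.263
th 0.96 dy 55.1 dz -68.4 rx 0.306
th 1.05 dy 65.9 dz -74.8 rx 0.350
th 1.14 dy 8.8 dz -9.1 rx 0.044
th 1.23 dy 18.4 dz -17.3 rx 0.088
th 1.31 dy 28.6 dz -24.6 rx 0.131
th 1.40 dy 39.5 dz -31.0 rx 0.175
th 1.49 dy 50.8 dz -36.4 rx 0.219
th 1.57 dy 62.6 dz -40.7 rx 0.262
th 1.66 dy 74.7 dz -44.0 rx 0.306
th 1.75 dy 87.0 dz -46.1 rx 0.350
```

move_arm(
  motion=[
    {"dx": 0, "dy": 5.1, "dz": -11.7, "rx": 0.044, "ry": 0, "rz": 0, "grip": 1},
    {"dx": 0, "dy": 11.3, "dz": -22.9, "rx": 0.088, "ry": 0, "rz": 0, "grip": 1},
    {"dx": 0, "dy": 18.4, "dz": -33.5, "rx": 0.131, "ry": 0, "rz": 0, "grip": 1},
    {"dx": 0, "dy": 26.4, "dz": -43.5, "rx": 0.175, "ry": 0, "rz": 0, "grip": 1},
    {"dx": 0, "dy": 35.2, "dz": -52.6, "rx": 0.219, "ry": 0, "rz": 0, "grip": 1},
    {"dx": 0, "dy": 44.8, "dz": -60.9, "rx": 0.263, "ry": 0, "rz": 0, "grip": 1},
    {"dx": 0, "dy": 55.1, "dz": -68.4, "rx": 0.306, "ry": 0, "rz": 0, "grip": 1},
    {"dx": 0, "dy": 65.9, "dz": -74.8, "rx": 0.35, "ry": 0, "rz": 0, "grip": 1},
  ],
)

```text
clock: 10.38
tool_pos: [0.568, 0.0644, 0.2373]
eef_rot: [-1.668, -2.185, 0.603]
force: [-9.6, -1.4, 1.0]
finger_gap: 0.124
grip_force: 47.4
```

```bash
python3 g.py 40.4 0 236.6 h .525
```

```text
t 10.38 box [ 36.6   1.4 237.3] cmd d [-1.4  3.6 -1.4] r [-0.01 -0.    0.01] F [-9.66  1.16  0.98] j [-0.01  0.7   1.19 -0.14  1.77 -0.27] gap 0.12 gf 47.4
```

move_arm(
  motion=[
    {"dx": 0, "dy": 8.8, "dz": -9.1, "rx": 0.044, "ry": 0, "rz": 0, "grip": 1},
    {"dx": 0, "dy": 18.4, "dz": -17.3, "rx": 0.088, "ry": 0, "rz": 0, "grip": 1},
    {"dx": 0, "dy": 28.6, "dz": -24.6, "rx": 0.131, "ry": 0, "rz": 0, "grip": 1},
    {"dx": 0, "dy": 39.5, "dz": -31, "rx": 0.175, "ry": 0, "rz": 0, "grip": 1},
  ],
)

```text
clock: 10.72
tool_pos: [0.6167, 0.0774, 0.247]
eef_rot: [-1.579, -2.065, 0.77]
force: [-6.7, -1.1, 14.6]
finger_gap: 0.129
grip_force: 46.1
```

```bash
python3 g.py 90.1 0 243.4 h .7; python3 arc.py .5 1.4 1.8 6
```

```text
t 10.72 box [ 87.    1.4 247. ] cmd d [-1.4  4.7  0.7] r [-0.01  0.    0.  ] F [-6.76  0.63 14.55] j [ 0.02  0.86  0.91 -0.18  2.07 -0.27] gap 0.13 gf 46.1
th 1.47 dy 7.7 dz -5.6 rx 0.033
th 1.53 dy 15.9 dz -10.7 rx 0.067
th 1.60 dy 24.3 dz -15.2 rx 0.100
th 1.67 dy 33.0 dz -19.2 rx 0.133
th 1.73 dy 41.9 dz -22.5 rx 0.167
th 1.80 dy 51.1 dz -25.2 rx 0.200
```

move_arm(
  motion=[
    {"dx": 0, "dy": 6.5, "dz": -7.2, "rx": 0.033, "ry": 0, "rz": 0, "grip": 1},
    {"dx": 0, "dy": 14, "dz": -13, "rx": 0.067, "ry": 0, "rz": 0, "grip": 1},
    {"dx": 0, "dy": 22.4, "dz": -17.5, "rx": 0.1, "ry": 0, "rz": 0, "grip": 1},
    {"dx": 0, "dy": 31, "dz": -21.5, "rx": 0.133, "ry": 0, "rz": 0, "grip": 1},
    {"dx": 0, "dy": 40, "dz": -24.8, "rx": 0.167, "ry": 0, "rz": 0, "grip": 1},
    {"dx": 0, "dy": 49, "dz": -27.5, "rx": 0.2, "ry": 0, "rz": 0, "grip": 1},
  ],
)

```text
clock: 11.22
tool_pos: [0.6717, 0.0925, 0.2372]
eef_rot: [-1.472, -1.925, 0.94]
force: [1.6, -1.5, 17.9]
finger_gap: 0.128
grip_force: 54.3
```

```bash
python3 g.py 145.5 0 229.8 h .9
```

```text
t 11.22 box [144.1   1.7 237.2] cmd d [-1.7  6.7  3.5] r [-0.01  0.    0.  ] F [ 1.15 -1.86 17.89] j [ 0.05  1.08  0.54 -0.25  2.41 -0.33] gap 0.13 gf 54.3
```

move_arm(
  motion=[
    {"dx": 0, "dy": -4, "dz": -3, "rx": 0, "ry": 0, "rz": 0, "grip": 1},
    {"dx": 0, "dy": -5, "dz": -3, "rx": 0, "ry": 0, "rz": 0, "grip": 0.74},
    {"dx": 0, "dy": -5, "dz": -3, "rx": 0, "ry": 0, "rz": 0, "grip": 0.74},
    {"dx": 0, "dy": -5, "dz": -3, "rx": 0, "ry": 0, "rz": 0, "grip": 0.74},
  ],
)

```text
clock: 11.55
tool_pos: [0.6732, 0.0917, 0.2379]
eef_rot: [-1.479, -1.936, 0.933]
force: [0.8, 0.4, 1.2]
finger_gap: 0.26
grip_force: 0.2
```

```bash
python3 g.py 175 0 262 h .9
```

```text
t 11.55 box [145.3   0.6 237.9] cmd d [ -0.7  -0.3 -38.3] r [0. 0. 0.] F [0.85 0.18 1.19] j [ 0.05  1.07  0.54 -0.25  2.4  -0.33] gap 0.26 gf 0.2
```

move_arm(
  motion=[
    {"dx": 0, "dy": 0, "dz": -15, "rx": 0, "ry": 0, "rz": 0, "grip": 0.74},
    {"dx": 0, "dy": 0, "dz": -30, "rx": 0, "ry": 0, "rz": 0, "grip": 0.74},
    {"dx": 0, "dy": 0, "dz": -45, "rx": 0, "ry": 0, "rz": 0, "grip": 0.74},
    {"dx": 0, "dy": -16, "dz": -57, "rx": -0.1, "ry": 0, "rz": 0, "grip": 0.74},
    {"dx": 0, "dy": -47, "dz": -82, "rx": -0.2, "ry": 0, "rz": 0, "grip": 0.74},
    {"dx": 0, "dy": -70, "dz": -100, "rx": -0.3, "ry": 0, "rz": 0, "grip": 0.74},
  ],
)

```text
clock: 12.05
tool_pos: [0.7073, 0.101, 0.3509]
eef_rot: [-1.638, -2.144, 0.664]
force: [0.0, -0.2, 2.8]
finger_gap: 0.262
grip_force: 0.0
```

```bash
cat > k.py <<'E'
from g import *
s=grab("scene");t=grab("top")
a=cv2.resize(s["color"][120:230,280:400],(436,400),interpolation=cv2.INTER_CUBIC)
b=cv2.resize(t["color"][110:230,220:330],(364,400),interpolation=cv2.INTER_CUBIC)
cv2.imwrite("pics/c3.png",np.hstack([a,b])[:,:,::-1])
main([-12,0,280],"t");main([-12,0,280],"u")
E
python3 k.py
```

```text
t 12.15 box [180.5   0.5 366.7] cmd d [   0.5 -113.5  178. ] r [-0.459 -0.45  -1.521] F [0.4606148  0.79644903 2.93460332] j [ 0.04  0.9   0.44 -0.18  2.36 -0.32] gap 0.26 gf 0.0
t 12.15 box [180.5   0.5 366.7] cmd d [   0.5 -113.5  178. ] r [-0.45   0.459  1.524] F [0.4606148  0.79644903 2.93460332] j [ 0.04  0.9   0.44 -0.18  2.36 -0.32] gap 0.26 gf 0.0
```

View pics/c3.png

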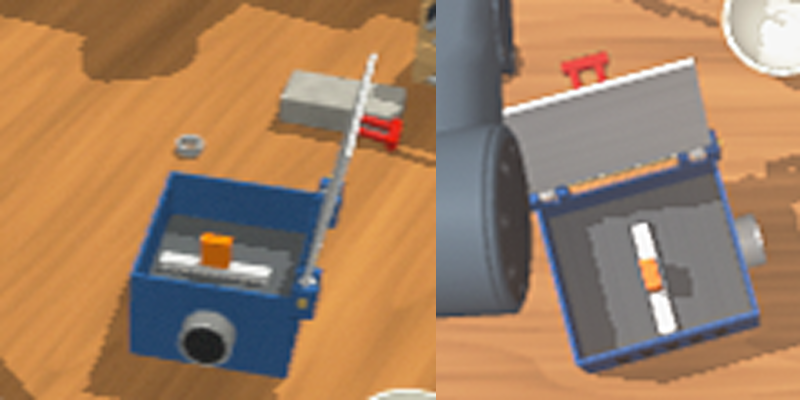

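The flap stands past upright (scene crop plate from (310,280) to (373,55)). The orange tab stands free at scene crop (215,250) / top crop (650,275). I move above it and turn the gripper.

move_arm(
  motion=[
    {"dx": 0, "dy": -13, "dz": 20, "rx": -0.031, "ry": 0.032, "rz": 0.106, "grip": 0.3},
    {"dx": 0, "dy": -27, "dz": 42, "rx": -0.063, "ry": 0.064, "rz": 0.213, "grip": 0.3},
    {"dx": 0, "dy": -42, "dz": 65, "rx": -0.094, "ry": 0.096, "rz": 0.319, "grip": 0.3},
    {"dx": 0, "dy": -56, "dz": 88, "rx": -0.126, "ry": 0.129, "rz": 0.426, "grip": 0.3},
    {"dx": 0, "dy": -70, "dz": 110, "rx": -0.157, "ry": 0.161, "rz": 0.532, "grip": 0.3},
    {"dx": 0, "dy": -85, "dz": 133, "rx": -0.189, "ry": 0.193, "rz": 0.638, "grip": 0.3},
    {"dx": 0, "dy": -99, "dz": 156, "rx": -0.22, "ry": 0.225, "rz": 0.745, "grip": 0.3},
    {"dx": 0, "dy": -113, "dz": 178, "rx": -0.252, "ry": 0.257, "rz": 0.851, "grip": 0.3},
  ],
)

```text
clock: 12.82
tool_pos: [0.518, 0.0495, 0.2714]
eef_rot: [-2.631, -1.326, 0.353]
force: [-0.3, -0.2, -0.2]
finger_gap: 0.701
grip_force: 0.0
```

```bash
python3 g.py -12 0 230 u
```

```text
t 12.82 box [-15.5   0.  271.4] cmd d [ 8.1 12.8 38.7] r [-0.21  0.22  0.67] F [-0.32 -0.14 -0.2 ] j [-0.13  0.47  1.46  0.01  1.51  0.51] gap 0.70 gf 0.0
```

move_arm(
  motion=[
    {"dx": 1, "dy": 2, "dz": 6, "rx": -0.035, "ry": 0.036, "rz": 0.112, "grip": 0.3},
    {"dx": 3, "dy": 4, "dz": 13, "rx": -0.07, "ry": 0.073, "rz": 0.223, "grip": 0.3},
    {"dx": 4, "dy": 6, "dz": 19, "rx": -0.105, "ry": 0.11, "rz": 0.335, "grip": 0.3},
    {"dx": 5, "dy": 9, "dz": 26, "rx": -0.14, "ry": 0.147, "rz": 0.447, "grip": 0.3},
    {"dx": 7, "dy": 11, "dz": 32, "rx": -0.175, "ry": 0.183, "rz": 0.558, "grip": 0.3},
    {"dx": 8, "dy": 13, "dz": 39, "rx": -0.21, "ry": 0.22, "rz": 0.67, "grip": 0.3},
    {"dx": 8, "dy": 13, "dz": 39, "rx": -0.21, "ry": 0.22, "rz": 0.67, "grip": 0.3},
  ],
)

```text
clock: 13.4
tool_pos: [0.5196, 0.0515, 0.229]
eef_rot: [-3.113, -0.412, 0.004]
force: [-1.0, 0.2, 0.1]
finger_gap: 0.696
grip_force: 0.0
```

```bash
cat > m.py <<'E'
from g import *
np.set_printoptions(precision=4,suppress=True)
P=[grab(n) for n in("wrist","top","scene")];save(P[0],"w3.png")
rs=[]
for p in P:
    hsv=cv2.cvtColor(p["color"],cv2.COLOR_RGB2HSV);H,S_,V=cv2.split(hsv)
    m=((H>=8)&(H<20)&(S_>225)&(V>150))
    L=finder.silhouettes(p,"filter")
    for l in L[:2]: print(p["name"],l["confidence"],np.round(l["position"]),l["region"].sum())
    if L:
        k=np.argwhere(m&cv2.dilate(L[0]["region"].astype(np.uint8),np.ones((5,5))).astype(bool))
        if len(k):
            print(" orange",len(k),k.mean(0),k.min(0),k.max(0),[w2b(atz(p,k.mean(0),z)).round(1) for z in(.075,.085)]);rs.append(ray(p,k.mean(0)))
        k=np.argwhere(L[0]["region"]);print(" sil@.058",w2b(atz(p,k.mean(0),.058)).round(1))
if len(rs)>1: X,e=tri(rs);print(w2b(X),e)
main([-12,0,75],"u")
E
python3 m.py
```

```text
wrist 0.95 [169. 321.] 1514
wrist 0.39 [ 32. 324.] 23858
 orange 168 [176.631 321.869] [161 314] [194 328] [array([-10.6,   0.1,  75. ]), array([-8.2,  0.2, 85. ])]
 sil@.058 [-5.5  0.9 58. ]
top 0.45 [206. 288.] 72
 sil@.058 [-48.2  -1.5  58. ]
scene 0.67 [191. 336.] 186
 orange 55 [188.4545 339.1818] [185 336] [192 343] [array([-12.5,  -2.1,  75. ]), array([-10.3, -14.9,  85. ])]
 sil@.058 [-12.4   0.1  58. ]
[-12.0289   0.096   73.0659] [np.float64(0.9237956799077004), np.float64(0.9237956799077018)]
t 13.70 box [ -9.5  -0.6 230.2] cmd d [ -2.8  -0.6 155.2] r [-0.    -0.002  0.003] F [ 0.3759 -0.0915  0.6513] j [-0.12  0.4   1.68  0.    1.06  1.19] gap 0.70 gf 0.0
```

View pics/w3.png

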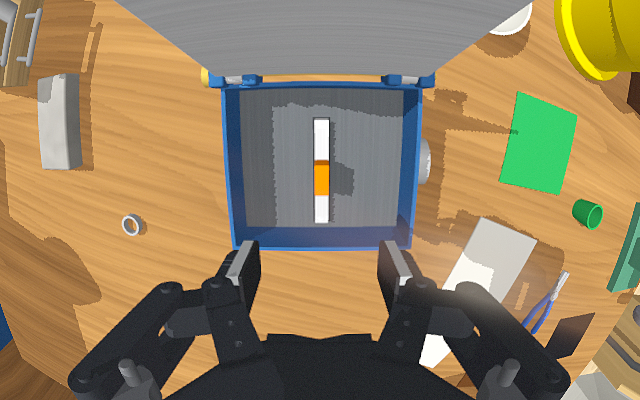

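The wrist view shows the tab at (177,322), on the finger centre line and parallel to the pads. I descend onto it.

move_arm(
  motion=[
    {"dx": -2.6, "dy": -0.6, "dz": 40, "rx": 0, "ry": 0, "rz": 0, "grip": 0.3},
    {"dx": -2.6, "dy": -0.6, "dz": 80, "rx": 0, "ry": 0, "rz": 0, "grip": 0.3},
    {"dx": -2.6, "dy": -0.6, "dz": 115, "rx": 0, "ry": 0, "rz": 0, "grip": 0.3},
    {"dx": -2.6, "dy": -0.6, "dz": 140, "rx": 0, "ry": 0, "rz": 0, "grip": 0.4},
    {"dx": -2.6, "dy": -0.6, "dz": 158, "rx": 0, "ry": 0, "rz": 0, "grip": 0.5},
    {"dx": -2.6, "dy": -0.6, "dz": 166, "rx": 0, "ry": 0, "rz": 0, "grip": 0.5},
    {"dx": -2.6, "dy": -0.6, "dz": 166, "rx": 0, "ry": 0, "rz": 0, "grip": 0.6},
    {"dx": -2.6, "dy": -0.6, "dz": 166, "rx": 0, "ry": 0, "rz": 0, "grip": 0.7},
  ],
  newtons=25,
)

```text
clock: 14.37
tool_pos: [0.5211, 0.0506, 0.0639]
eef_rot: [-3.113, -0.414, -0.002]
force: [-0.1, 0.4, 0.5]
finger_gap: 0.304
grip_force: 0.0
```

```bash
python3 g.py -12 0 64 u
```

```text
t 14.37 box [-12.2   0.3  63.9] cmd d [ 0.2  0.3 -0.1] r [-0. -0.  0.] F [0.06 0.43 0.49] j [-0.12  0.66  1.82  0.    0.66  1.19] gap 0.30 gf 0.0
```

move_arm(
  motion=[
    {"dx": 0, "dy": 0, "dz": 0, "rx": 0, "ry": 0, "rz": 0, "grip": 1},
    {"dx": 0, "dy": 0, "dz": 0, "rx": 0, "ry": 0, "rz": 0, "grip": 1},
    {"dx": 0, "dy": 0, "dz": 0, "rx": 0, "ry": 0, "rz": 0, "grip": 1},
    {"dx": 0, "dy": 0, "dz": 0, "rx": 0, "ry": 0, "rz": 0, "grip": 1},
  ],
  newtons=50,
)

```text
clock: 14.7
tool_pos: [0.5214, 0.0507, 0.065]
eef_rot: [-3.114, -0.415, -0.006]
force: [0.2, -0.3, 4.3]
finger_gap: 0.154
grip_force: 50.9
```

```bash
python3 g.py -12 0 64 u
```

```text
t 14.70 box [-11.9   0.3  65. ] cmd d [-0.1  0.3  1. ] r [ 0. -0.  0.] F [ 0.08 -0.34  4.33] j [-0.12  0.66  1.82  0.    0.66  1.19] gap 0.15 gf 50.9
```

move_arm(
  motion=[
    {"dx": 0, "dy": 0, "dz": -10, "rx": 0, "ry": 0, "rz": 0, "grip": 1},
    {"dx": 0, "dy": 0, "dz": -25, "rx": 0, "ry": 0, "rz": 0, "grip": 1},
    {"dx": 0, "dy": 0, "dz": -45, "rx": 0, "ry": 0, "rz": 0, "grip": 1},
    {"dx": 0, "dy": 0, "dz": -65, "rx": 0, "ry": 0, "rz": 0, "grip": 1},
    {"dx": 0, "dy": 0, "dz": -85, "rx": 0, "ry": 0, "rz": 0, "grip": 1},
    {"dx": 0, "dy": 0, "dz": -105, "rx": 0, "ry": 0, "rz": 0, "grip": 1},
    {"dx": 0, "dy": 0, "dz": -125, "rx": 0, "ry": 0, "rz": 0, "grip": 1},
    {"dx": 0, "dy": 0, "dz": -140, "rx": 0, "ry": 0, "rz": 0, "grip": 1},
  ],
)

```text
clock: 15.37
tool_pos: [0.5201, 0.0508, 0.2059]
eef_rot: [-3.114, -0.414, -0.003]
force: [0.0, 0.5, -1.3]
finger_gap: 0.155
grip_force: 50.0
```

```bash
cat > n.py <<'E'
from g import *
P=[grab(n) for n in("top","scene")]
for p in P:
    for l in finder.silhouettes(p,"white_pad"):
        m=l["region"];k=np.argwhere(m);X=atz(p,k.mean(0),.004);print(p["name"],len(k),X.round(4),round(l["confidence"],2))
X=[.4437,-.2445,.203]
main(list(w2b(X)),"u")
E
python3 n.py
```

```text
top 1478 [ 0.4429 -0.2432  0.004 ] 0.9
top 771 [ 0.2736 -0.2131  0.004 ] 0.79
top 1502 [ 0.3039 -0.5791  0.004 ] 0.75
top 821 [ 0.2113 -0.3785  0.004 ] 0.73
scene 1078 [ 0.2911 -0.5806  0.004 ] 0.98
scene 590 [ 0.2095 -0.3839  0.004 ] 0.67
scene 476 [ 0.2764 -0.2199  0.004 ] 0.62
scene 1020 [ 0.4442 -0.2484  0.004 ] 0.56
scene 424 [0.4798 0.4709 0.004 ] 0.25
t 15.57 box [-13.5   0.8 203.8] cmd d [-150.6  265.1    0.6] r [-0.001 -0.001  0.003] F [-0.49609521 -0.48885293 -2.03641436] j [-0.12  0.43  1.72  0.    1.    1.19] gap 0.15 gf 50.2
```

move_arm(
  motion=[
    {"dx": -9, "dy": 16, "dz": 0, "rx": 0, "ry": 0, "rz": 0, "grip": 1},
    {"dx": -27, "dy": 48, "dz": 0, "rx": 0, "ry": 0, "rz": 0, "grip": 1},
    {"dx": -47, "dy": 83, "dz": 0, "rx": 0, "ry": 0, "rz": 0, "grip": 1},
    {"dx": -68, "dy": 119, "dz": 0, "rx": 0, "ry": 0, "rz": 0, "grip": 1},
    {"dx": -89, "dy": 156, "dz": 0, "rx": 0, "ry": 0, "rz": 0, "grip": 1},
    {"dx": -109, "dy": 192, "dz": 5, "rx": 0, "ry": 0, "rz": 0, "grip": 1},
    {"dx": -128, "dy": 225, "dz": 10, "rx": 0, "ry": 0, "rz": 0, "grip": 1},
    {"dx": -143, "dy": 251, "dz": 15, "rx": 0, "ry": 0, "rz": 0, "grip": 1},
  ],
)

```text
clock: 16.23
tool_pos: [0.4462, -0.2313, 0.1869]
eef_rot: [-3.113, -0.412, 0.002]
force: [-0.1, 0.2, -2.2]
finger_gap: 0.152
grip_force: 50.0
```

```bash
sed -i 's/,.203\]/,.163]/' n.py; python3 n.py | tail -1
```

```text
t 16.43 box [-156.7 -250.4  186.9] cmd d [-6.8 14.4 23.8] r [-0.004  0.001 -0.   ] F [ 0.15235062  0.71172766 -1.93251225] j [-0.7   0.43  1.78  0.    0.94  0.61] gap 0.16 gf 50.1
```

move_arm(
  motion=[
    {"dx": -3, "dy": 6, "dz": 8, "rx": 0, "ry": 0, "rz": 0, "grip": 1},
    {"dx": -6, "dy": 12, "dz": 17, "rx": 0, "ry": 0, "rz": 0, "grip": 1},
    {"dx": -7, "dy": 14, "dz": 24, "rx": 0, "ry": 0, "rz": 0, "grip": 1},
    {"dx": -7, "dy": 14, "dz": 24, "rx": 0, "ry": 0, "rz": 0, "grip": 1},
    {"dx": -7, "dy": 14, "dz": 24, "rx": 0, "ry": 0, "rz": 0, "grip": 1},
    {"dx": -7, "dy": 14, "dz": 24, "rx": 0, "ry": 0, "rz": 0, "grip": 1},
  ],
)

```text
clock: 16.93
tool_pos: [0.445, -0.2438, 0.1643]
eef_rot: [-3.113, -0.415, -0.001]
force: [-0.0, 0.5, -1.9]
finger_gap: 0.155
grip_force: 49.9
```

```bash
cat > o.py <<'E'
from g import *
P={n:grab(n) for n in("wrist","top","scene")}
rs=[]
for n,p in P.items():
    L=finder.landmark_of(p,"filter")
    for l in L[:2]: print(n,np.round(l["position"],1),round(l["confidence"],2),atz(p,l["position"],.104).round(3))
print("expected origin px scene",proj(P["scene"],[.4437,-.2445,.104]),"pad",proj(P["scene"],[.4437,-.2445,.004]))
a=cv2.resize(P["scene"]["color"][130:290,210:430],(550,400),interpolation=cv2.INTER_CUBIC)
b=cv2.resize(P["top"]["color"][110:260,220:430],(560,400));b=b[:,:]
cv2.imwrite("pics/c4.png",np.vstack([cv2.resize(a,(412,300)),cv2.resize(b,(412,294))])[:,:,::-1])
X=[.4437,-.2445,.163];main(list(w2b(X)),"u")
E
python3 o.py
```

```text
wrist [212.9 319.2] 0.61 [ 0.444 -0.243  0.104]
scene [268.9 327.4] 0.75 [ 0.679 -0.347  0.104]
scene [219.9 275.3] 0.73 [ 0.431 -0.239  0.104]
expected origin px scene [222.11916363 277.8274682 ] pad [244.22065389 279.0478046 ]
t 17.23 box [-162.1 -264.8  164.7] cmd d [-1.3 -0.2  1.7] r [-0.    -0.001  0.003] F [ 0.05586029  0.05546144 -3.01467749] j [-0.72  0.47  1.79  0.    0.88  0.58] gap 0.15 gf 49.9
```

View pics/c4.png

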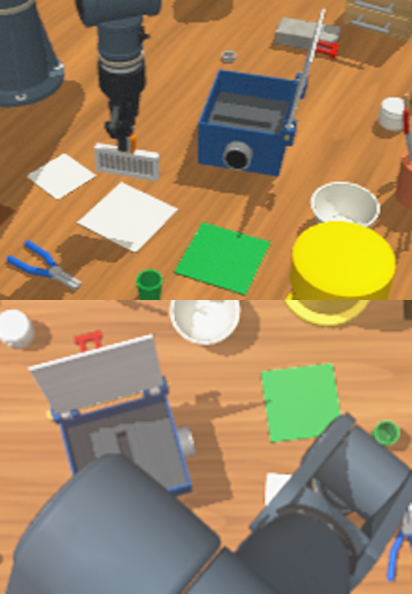

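The filter hangs upright over the large white pad (scene crop (127,162)). The flap is open, the pin is home and the other things are where they were. Handing in.

```bash
python3 -c "
from workcell import ctrl
s=ctrl.sense();print(abs(s['qvel']).max());print(ctrl.hand_in())"
```

```text
0.002446781644516899
the job is handed in; nothing more can be done
None
```

The job is handed in: pin pushed fully home, flap open past upright, and the gripper still holding the filter upright and still, about 10 cm above the middle of the large white pad (17 s of the 72 s used).

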